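Eject a tested sensor from its vibration fixture

ROBOT

A 6-joint arm with a two-finger parallel gripper is mounted at the origin on the work surface. World frame = base frame: x ahead of the robot, y to its left, z up, the work surface at z = 0. Lengths are in mm, angles in rad, forces in N, time in s.
With the tool pointing down it reaches from about 300 to 775 mm from the base axis. Payload 14.6 kg.
Tool frame: the origin (TCP) lies at the very end of the fingers, on their centre line; the grasp point (between the pads) lies manip.grasp_offset behind it (manip.grasp_offset is the distance from the TCP to the grasp point, in mm); z points along the fingers, y is the direction in which the jaws open and shut (so a half turn about z gives the same grasp; the last joint's range is limited). The gripper opens to 94 mm and grips with 3 to 60 N. Pads are 16 mm wide; open, the fingers measure 119 mm over their backs; the gripper's body (75 mm by 177 mm) begins 78 mm behind the grasp point.
Start: joints at [-1.409, 0.3, 1.521, -0, 1.321, -0.067], TCP at [124.739, -535.658, 205.446] pointing down, gripper open.
Joint ranges: [-3.03, 3.03], [-0.79, 2.21], [0.23, 2.52], [-1.04, 4.18], [0, 3.07], [-2.55, 2.55]. Speed limits (rad/s): [2.22, 2.22, 2.57, 3.14, 3.14, 3.14].

INTERFACE

Orientations are given as [roll, pitch, yaw] about the fixed x, y, z axes, in that order (R = Rz(yaw) Ry(pitch) Rx(roll)).
In Python, from cell import manip gives the robot as it stands.
- The arm moves only by the tool send_rows, never from a script. Its argument "commands" is a list of rows, each a list of 2 entries, a list of its own where there are three numbers: the shift along the tool's x, y, z in m, then the turn about the tool's z in rad. A call has exactly 8 rows; each row is the pose to reach, as a shift and turn from the pose commanded when the call began, along the tool's axes at that moment; what a row does not reach only later rows make up. A row lasts 1/12 s, in which the tool goes at most 41.7 mm and 7.16 degrees, less where a joint would pass 70% of its speed; a pose out of reach is approached as far as the arm can. A call with a gripper value outside its range is refused whole. "hand" is the closure, from -1 (fully open) to 1 (shut), so that 0 is half open, set as the call begins (left out, the last holds). The fingers move at their own pace and stop on an object; "force" is the grip in N (left out, the last holds). Time passes only in rows, so rows that repeat a pose let the fingers close, or fill a call up. It gives the time, the measured TCP pose, the force and the opening at its end, in the units of the state.
- manip.read_state(): the state, without advancing time (a new reading comes with each control period).
- manip.camera(name): name is "side" or "top"; returns the picture (384x512x3 uint8, red, green, blue); there is no depth.
- manip.camera_model(name): a dict with "K" (3x3 intrinsics, pixels), "k1" (the pictures are not rectified: a ray, as slopes to the right and down, at radius r is drawn at 1 + k1 r^2 times it, then the intrinsics apply), "eye" and "attitude" of the camera in the world. Camera axes: x right, y down, z forward; pixel columns grow to the right and rows downward; lengths in mm; the calibration is good to about 2 mm. A picture is of the moment at which its call begins. camera_model takes no time and is no camera call.
- manip.sign_off(): hands the job in, once; it reports no verdict.
The state is a dict: "clock": time; "joints": joint angles; "qd": joint speeds; "effort": joint torques, N m; "eef_pos": TCP position; "eef_rot": TCP orientation; "wrist_force": force on the tool from outside, world axes, zero at the start; "moment": the same for the moment, N m; "finger_gap": finger opening in mm.
Only numpy, scipy, OpenCV 4.12 (cv2) and the standard library are available. Lean on these libraries where they do the work, as an engineer would, in place of code of your own. Each camera call takes 0.05 s, during which the arm holds its last target.

TASK

Take the tested sensor capsule out of the vibration fixture: push the red-gripped ejector slide firmly home against its rubber stop, without forcing it, then grip the raised capsule and stand it upright in a free cell of the green tray, setting it down rather than dropping it. Leave the slide against its stop and the other capsules where they stand.

Things in the scene. Friction and masses are not known exactly. Their poses are not given: they have to be found in the camera images.
- eject_station: Vibration fixture on its unloading station, bolted down: dark steel base plate 130 x 310 x 10 mm. Origin on the table under the plate, z up; +y is the direction in which the ejector slide is pushed, towards the nest, an aluminium block 100 x 100 mm at its +y end. The slide runs on the line x = 0 between two rails; a wedge on it lifts a pin, 12 mm thick, under the capsule.
- nest_top (a point): Centre of the nest's pocket, level with the nest's flat top, 78 mm above the table; axes as the station's, from whose origin it lies 85 mm towards +y. The pocket is 33.6 mm across and 30 mm deep with an ejector hole in its floor. Nothing stands on the nest.
- ejector_grip (a point): Centre of the top of the slide's red plastic grip, 56 mm above the table. The grip is an upright block 36 mm across the slide direction (x) and 14 mm along it (y), 34 mm high, on a steel carriage whose top is 22.5 mm above the table; room for fingers before and behind it. It drags with about 3.5 N, 4.5 N when lifting the capsule, and stays where it is left.
- ejector (a joint): Travel of the slide in m, towards the nest, 0 as far from it as it goes; starts at 0 to 0.005. The pin rises 0.42 mm per mm from about 0.008 on. A black rubber buffer on an adjustable screw in the nest's face (34 mm to the +x side) stops it. Its setting is not measured and differs every time: first touch at 0.036 to 0.064, to be felt. It gives 1 mm per 8 N, at most 2.5 mm; over 30 N on it is forcing.
- specimen: The tested sensor capsule: upright steel cylinder 32 mm in diameter, 30 mm high, 85 to 160 g, blue top with a brass dot. Origin at the centre of its underside, z up. At first it sits in the nest's pocket, its top flush with the nest, where it cannot be gripped; with the slide on its stop it stands 12 to 24 mm proud.
- tray_green: Green tray for tested capsules, fixed, 134 x 134 mm, 16 mm high; walls, divider bars and floor 4 mm thick. Origin at the centre of its underside, z up. Its 2 x 2 cells are 61 mm square, centred 32.5 mm from its centre along its x and y; the two cells on its +x side are taken, the two on its -x side free.
- tray_grey: Grey tray of the same make for capsules that wait for their test; not to be used. It and the green tray lie left and right of the station, either way round
- tested1: A capsule like the specimen, standing in the green tray on its +x, -y side: leave it alone. Origin at the centre of its underside
- tested2: A capsule like the specimen, standing in the green tray on its +x, +y side: leave it alone. Origin at the centre of its underside
- waiting1: A capsule like the specimen, standing in the grey tray: leave it alone. Origin at the centre of its underside
- waiting2: A capsule like the specimen, standing in the grey tray: leave it alone. Origin at the centre of its underside

How it is judged (in metres and radians):
On the way, in this order (a step that is already met when the one before it is completed fails the run):
1. The ejector slide bears firmly (over 4 N) on its rubber stop, the capsule still standing in the nest (contact force between ejector_dog and stop_buffer_face above 4 N and z of specimen in the frame of eject_station below 0.074 m and horizontal distance between specimen and eject_station below 0.09 m), for 0.1 s.
2. The capsule is lifted clear of the nest, the slide still at its stop (z of specimen in the frame of eject_station above 0.08 m and contact force between ejector_dog and stop_buffer_face above 0.3 N), for 0.1 s.
At the end, for the whole second after the job is handed in: The ejector slide still touches its rubber stop, and the capsule stands upright (within 0.08 rad) and at rest on the floor of a free cell of the green tray (its underside within 4 mm of the floor) (contact force between ejector_dog and stop_buffer_face above 0.3 N and x of specimen in the frame of tray_green between -0.06 and -0.002 m and y of specimen in the frame of tray_green between -0.06 and 0.06 m and z of specimen in the frame of tray_green between 0.001 and 0.008 m and angle between specimen's own z axis and vertical below 0.08 rad and linear speed of specimen below 0.02 m/s).
It fails at once if the slide is forced against its stop (over 30 N) (contact force between ejector_dog and stop_buffer_face above 30 N).
It fails at once if the capsule is dropped: it moves faster than 0.45 m/s within 45 mm of the green tray's floor (linear speed of specimen above 0.45 m/s and horizontal distance between specimen and tray_green below 0.09 m and z of specimen in the frame of tray_green below 0.049 m).
It fails at once if another capsule is shifted by more than 12 mm (distance of any of tested1, tested2, waiting1, waiting2 from where it was at the start of the episode above 0.012 m).
It also fails if it takes over 54 s, if anything falls off the work surface, if the arm or the gripper's body presses on something with over 40 N, if the wrist force passes 120 N, or if a joint passes its speed limit or range.

## Working session

There is one attempt and no reset: what is moved stays moved. The work goes in short steps, Python scripts to look and compute and a tool call to move; the robot and the scene stay as the last step left them, time stands still between calls to the robot, and variables do not carry over. Pictures are saved under pics/ and viewed, and the job is handed in when it is done.

Besides the shell and the picture viewer there is one more tool, called after "Emit:" as name([rows], argument=value, ...), one row to a line, values as JSON. send_rows: Moves the arm, as the interface text tells. Its arguments: {"type":"object","properties":{"commands":{"type":"array","items":{"type":"array"}},"hand":{"type":"number"},"force":{"type":"number"}},"required":["commands"]}

```bash
ls; mkdir -p pics; python3 - <<'E'
from cell import manip
import cv2
print(manip.read_state(), manip.grasp_offset)
for n in("side","top"):
    im=manip.camera(n); cv2.imwrite(f"pics/{n}0.png",im[:,:,::-1]); print(n,manip.camera_model(n))
E
```

```text
pics
{'clock': 0.0, 'joints': array([-1.40855811e+00,  3.00479874e-01,  1.52160890e+00, -6.40313074e-05,
        1.32066962e+00, -6.66154210e-02]), 'qd': array([-2.91534971e-04,  1.48188144e-04,  2.78639825e-04, -3.08188961e-04,
        1.03243132e-04, -6.14020248e-05]), 'effort': array([-1.50225183e-03, -5.31809664e+01, -3.52739096e+01,  7.07448344e-02,
        2.45594530e-02, -6.55714962e-05]), 'eef_pos': array([ 124.70277723, -535.40131216,  204.86974303]), 'eef_rot': array([-3.14042536e+00, -1.57165678e-05,  2.28869510e-01]), 'wrist_force': array([ 0.2669222 , -0.08364537, -0.24631646]), 'moment': array([0.01235791, 0.03735263, 0.02358221]), 'finger_gap': 94.17767884092191} 18.8
side {'K': array([[407.22460453,   0.        , 247.88648282],
       [  0.        , 407.22460453, 184.09316382],
       [  0.        ,   0.        ,   1.        ]]), 'k1': -0.09200034762546846, 'eye': array([ 441.49874091, -570.92641312,  816.35635359]), 'attitude': array([-2.47609081, -0.00664529, -0.17172498])}
top {'K': array([[376.43664507,   0.        , 257.12461663],
       [  0.        , 376.43664507, 189.6804909 ],
       [  0.        ,   0.        ,   1.        ]]), 'k1': -0.029751420838998285, 'eye': array([398.97528947,  17.69865193, 917.54843113]), 'attitude': array([-2.99465217,  0.00555751, -1.56573834])}
```

View pics/side0.png

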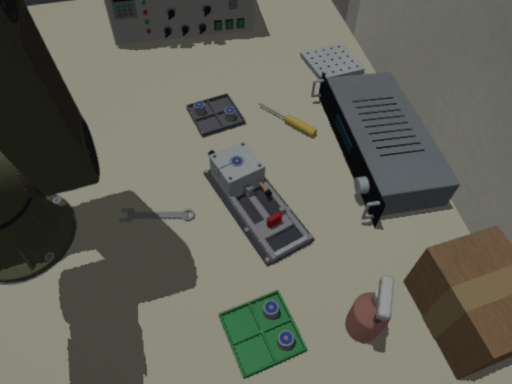

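View pics/top0.png

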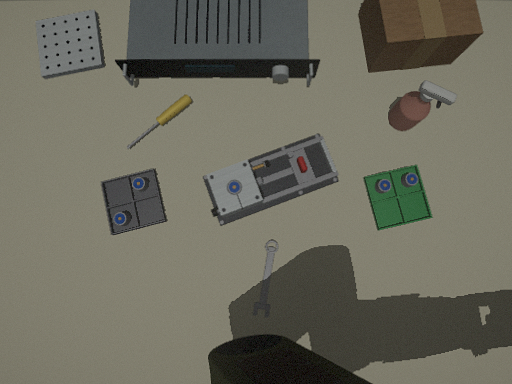

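```bash
cat > h.py <<'E'
import numpy as np, cv2
from cell import manip
from scipy.spatial.transform import Rotation as Ro
def cam(n):
    m=manip.camera_model(n); return m,Ro.from_euler('xyz',m['attitude']).as_matrix()
def ray(n,uv):
    m,R=cam(n); K=m['K']
    uv=np.atleast_2d(np.float64(uv)).reshape(-1,1,2)
    p=cv2.undistortPoints(uv,K,np.array([m['k1'],0,0,0,0.]))[:,0]
    d=np.c_[p,np.ones(len(p))]@R.T
    return m['eye'],d
def onz(n,uv,z):
    e,d=ray(n,uv); return e+d*((z-e[2])/d[:,2:3])
def proj(n,P):
    m,R=cam(n); p,_=cv2.projectPoints(np.float64(np.atleast_2d(P)),cv2.Rodrigues(R.T)[0],-R.T@m['eye'],m['K'],np.array([m['k1'],0,0,0,0.])); return p[:,0]
def tri(uvs):
    A=np.zeros((3,3));b=np.zeros(3)
    for n,uv in uvs.items():
        e,d=ray(n,uv); d=d[0]/np.linalg.norm(d[0]); M=np.eye(3)-np.outer(d,d); A+=M;b+=M@e
    return np.linalg.solve(A,b)
def blobs(mask,amin=15):
    n,l,s,c=cv2.connectedComponentsWithStats(mask.astype(np.uint8)); 
    return [(int(s[i,4]),c[i].round(2),s[i,:4]) for i in range(1,n) if s[i,4]>=amin]
E
python3 - <<'E'
from h import *
for n in("side","top"):
    im=cv2.imread(f"pics/{n}0.png"); h=cv2.cvtColor(im,cv2.COLOR_BGR2HSV); H,S,V=[h[...,i].astype(int) for i in range(3)]
    red=((H<6)|(H>174))&(S>180)&(V>60); blue=(H>105)&(H<130)&(S>120)&(V>60); green=(H>50)&(H<75)&(S>120)&(V>50)
    print(n)
    for a,c,b in blobs(red): print('red',a,c,b,onz(n,c,56).round(1))
    for a,c,b in blobs(blue,20):
        print('blue',a,c,[ (z,onz(n,c,z).round(1)[0,:2]) for z in (34,78)])
    g=cv2.morphologyEx(green.astype(np.uint8),cv2.MORPH_CLOSE,np.ones((9,9)))
    cs,_=cv2.findContours(g,cv2.RETR_EXTERNAL,cv2.CHAIN_APPROX_NONE)
    c=max(cs,key=cv2.contourArea); r=cv2.minAreaRect(c); q=cv2.approxPolyDP(cv2.convexHull(c),6,True)[:,0]
    print('green',cv2.contourArea(c),r,q.tolist()); W=onz(n,q,16).round(1)[:,:2]; print(W.tolist(),W.mean(0),np.linalg.norm(W-np.roll(W,-1,0),axis=1))
a=cv2.imread("pics/top0.png");cv2.imwrite("pics/topz.png",cv2.resize(a[120:240,190:350],None,fx=5,fy=5,interpolation=cv2.INTER_CUBIC))
a=cv2.imread("pics/side0.png");cv2.imwrite("pics/sidez.png",cv2.resize(a[130:270,190:330],None,fx=4,fy=4,interpolation=cv2.INTER_CUBIC))
E
```

```text
side
red 83 [273.51 218.06] [268 213  13  14] [[588.4 -88.1  56. ]]
blue 23 [198.83 104.09] [(34, array([461.6, 347.6])), (78, array([460.5, 295.9]))]
blue 25 [229.56 109.72] [(34, array([546.1, 308.5])), (78, array([540.2, 259. ]))]
blue 38 [236.34 160.32] [(34, array([535.6, 114.4])), (78, array([530.3,  75.9]))]
blue 80 [270.8  306.73] [(34, array([ 543.5, -280. ])), (78, array([ 537.8, -296.4]))]
blue 96 [285.55 337.45] [(34, array([ 558.9, -345. ])), (78, array([ 552.3, -357.7]))]
green 4291.5 ((261.6595153808594, 332.58978271484375), (68.02621459960938, 67.73331451416016), 66.25050354003906) [[277, 291], [305, 350], [244, 376], [220, 314]]
[[565.5, -242.0], [593.1, -370.1], [469.8, -397.0], [441.9, -271.1]] [ 517.575 -320.05 ] [131.03957418 126.20023772 128.954333   126.97940778]
top
blue 60 [411.5 178.6] [(34, array([ 558.1, -345.5])), (78, array([ 550.1, -327.4]))]
blue 62 [137.92 182.97] [(34, array([544.7, 308.3])), (78, array([537.5, 293.8]))]
blue 59 [384.76 184.88] [(34, array([ 542.6, -280.6])), (78, array([ 535.4, -265.7]))]
blue 58 [233.83 186.66] [(34, array([536.7,  78.7])), (78, array([529.9,  75.6]))]
blue 67 [119.3  218.25] [(34, array([460.2, 348.3])), (78, array([457.1, 331.9]))]
green 2505.5 ((398.32354736328125, 196.7941131591797), (55.05558776855469, 54.08544158935547), 75.96376037597656) [[416, 166], [431, 217], [379, 229], [366, 177]]
[[592.7, -365.8], [467.7, -395.1], [438.7, -268.1], [564.7, -241.6]] [ 515.95 -317.65] [128.38804461 130.26895256 128.75655323 127.31708448]
```

View pics/topz.png

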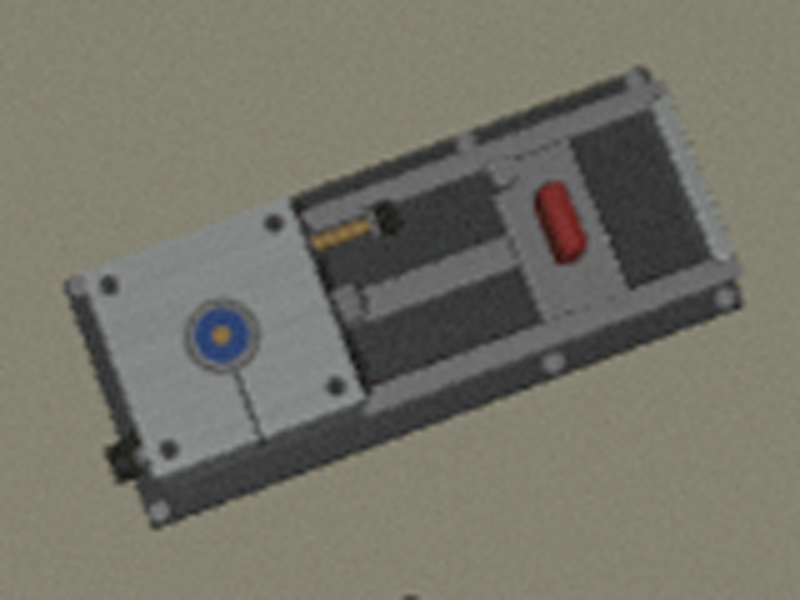

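View pics/sidez.png

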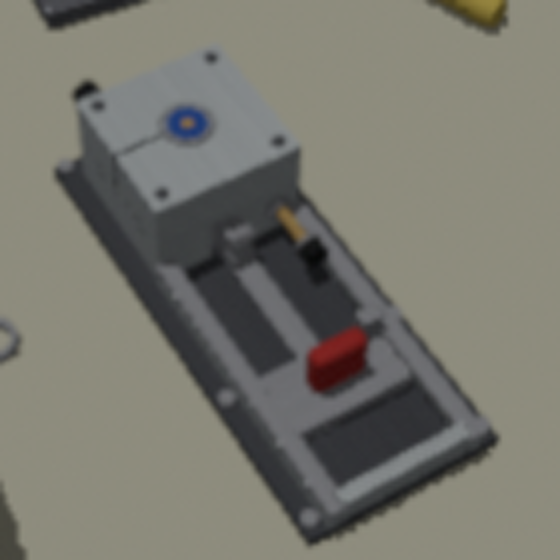

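```bash
python3 - <<'E'
from h import *
z=np.array([[274,222],[109,286],[169,449],[336,386]])/5+[190,120]
z2=np.array([[278,141],[211,57],[97,105],[161,193]])/4+[190,130]
for n,q in(("top",z),("side",z2)):
    W=onz(n,q,78)[:,:2]; print(n,W.round(1).tolist(),W.mean(0).round(1))
    e=[W[1]-W[0],W[2]-W[3]]; f=[W[0]-W[3],W[1]-W[2]]
    print([np.degrees(np.arctan2(-v[0],v[1])).round(1) for v in e],[np.degrees(np.arctan2(v[1],v[0])).round(1) for v in f],[np.linalg.norm(v).round(1) for v in e+f])
# plate corners z=10
q=np.array([[640,72],[740,302],[158,522]])/5+[190,120]
W=onz("top",q,10)[:,:2];print('plate',W.round(1).tolist()); v=W[2]-W[1];print(np.degrees(np.arctan2(-v[0],v[1])),np.linalg.norm(v))
# grip top
for n,q in(("top",np.array([[548,185],[574,255]])/5+[190,120]),("side",np.array([[362,335],[313,365]])/4+[190,130])):
    print('grip',n,onz(n,q,56).round(1).tolist())
print('spec',tri({"side":[236.34,160.32],"top":[233.83,186.66]}))
# red in top w/ looser mask
im=cv2.imread("pics/top0.png");h=cv2.cvtColor(im,cv2.COLOR_BGR2HSV)
m=((h[...,0]<8)|(h[...,0]>172))&(h[...,1]>130)
for a,c,b in blobs(m): print(a,c,b,onz("top",c,50)[0].round(1))
E
```

```text
top [[581.3, 51.4], [551.4, 125.9], [477.4, 97.4], [506.1, 22.7]] [529.   74.4]
[np.float64(21.9), np.float64(21.1)] [np.float64(20.8), np.float64(21.1)] [np.float64(80.4), np.float64(80.0), np.float64(80.4), np.float64(79.4)]
side [[582.6, 51.2], [554.3, 126.1], [479.3, 97.9], [507.8, 23.2]] [531.   74.6]
[np.float64(20.6), np.float64(20.9)] [np.float64(20.5), np.float64(20.6)] [np.float64(80.1), np.float64(80.0), np.float64(79.9), np.float64(80.2)]
plate [[673.2, -127.6], [557.1, -174.3], [448.4, 108.5]]
21.01040633472883 302.97272458844725
grip top [[604.3, -76.0, 56.0], [570.9, -87.7, 56.0]]
grip side [[606.3, -79.4, 56.0], [575.1, -94.4, 56.0]]
spec [530.08102168  75.6313732   78.22923958]
94 [301.52 164.05] [297 157  10  16] [588.8 -81.   50. ]
```

Emit:
send_rows([
  [[0.035,-0.019,0],-0.017],
  [[0.07,-0.038,0],-0.034],
  [[0.105,-0.056,0],-0.051],
  [[0.14,-0.075,0],-0.068],
  [[0.175,-0.094,0],-0.085],
  [[0.21,-0.113,0],-0.102],
  [[0.245,-0.132,0],-0.119],
  [[0.28,-0.15,0],-0.136],
], hand=1, force=20)

```text
clock: 0.77
eef_pos: [364.5, -324.3, 205.4]
eef_rot: [-3.141, 0.0, 0.366]
wrist_force: [0.4, -1.6, 0.3]
finger_gap: 44.0
```

Emit:
send_rows([
  [[0.037,-0.014,0],0],
  [[0.074,-0.028,0],0],
  [[0.111,-0.042,0],0],
  [[0.148,-0.056,0],0],
  [[0.185,-0.07,0],0],
  [[0.222,-0.084,0],0],
  [[0.26,-0.098,0],0],
  [[0.297,-0.111,0],0],
])

```text
clock: 1.43
eef_pos: [602.4, -114.5, 205.1]
eef_rot: [-3.141, 0.0, 0.365]
wrist_force: [0.7, -0.5, 0.7]
finger_gap: 0.5
```

Emit:
send_rows([
  [[0,0,0],0],
  [[0,0,0.04],0],
  [[0,0,0.08],0],
  [[0,0,0.11],0],
  [[0,0,0.13],0],
  [[0,0,0.14],0],
  [[0,0,0.14],0],
  [[0,0,0.14],0],
])

```text
clock: 2.1
eef_pos: [601.5, -116.6, 66.2]
eef_rot: [3.141, -0.0, 0.365]
wrist_force: [0.4, 0.6, 0.3]
finger_gap: 0.1
```

```bash
python3 - <<'E'
from h import *
print(manip.read_state())
for n in("side","top"):
    im=manip.camera(n)[:,:,::-1]
    a=im[130:270,190:330] if n=="side" else im[110:230,210:350]
    cv2.imwrite(f"pics/{n}1.png",cv2.resize(a,None,fx=4,fy=4,interpolation=cv2.INTER_CUBIC))
E
```

```text
{'clock': 2.1, 'joints': array([-2.51240427e-01,  5.77294610e-01,  1.46533270e+00, -1.47632428e-06,
        1.09849451e+00,  9.54865666e-01]), 'qd': array([ 0.00161668, -0.02391142, -0.01713719, -0.00038621,  0.00322752,
        0.00118086]), 'effort': array([-1.97153015e-02, -6.18129158e+01, -2.99166441e+01,  4.59554675e-02,
       -1.83001282e-01, -3.68077744e-03]), 'eef_pos': array([ 601.54954031, -116.60995457,   66.19215544]), 'eef_rot': array([ 3.14131957e+00, -3.83549716e-04,  3.64690957e-01]), 'wrist_force': array([0.41982819, 0.59975977, 0.30821206]), 'moment': array([-0.00803669, -0.02648578, -0.00190758]), 'finger_gap': 0.11451986570352557}
```

View pics/side1.png

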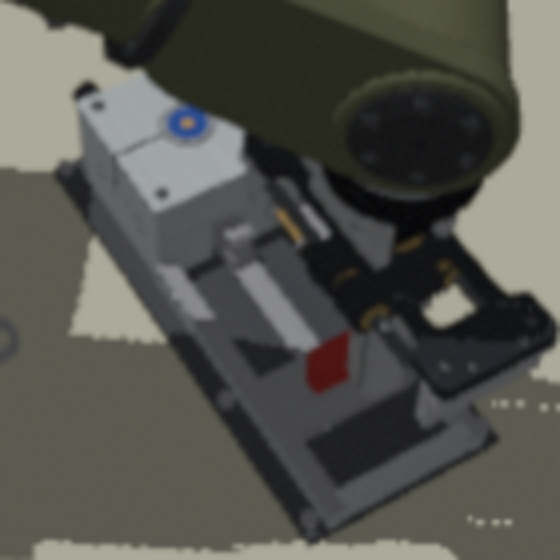

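View pics/top1.png

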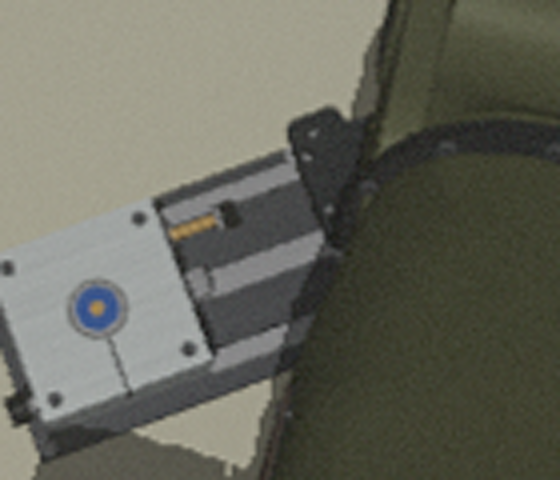

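```bash
python3 - <<'E'
from h import *
s=manip.read_state(); t=s['eef_pos']
d=np.array([-.357,.934,0]);x=np.array([.934,.357,0])
for P in(t,t+12.5*d,t-12.5*d,t+12.5*d+8*x,t+[0,0,40], np.array([591.3,-85.5,56]),np.array([591.3,-85.5,56])-18*x):
    print(((proj("side",P)[0]-[190,130])*4).round())
E
```

```text
[371. 381.]
[358. 364.]
[384. 398.]
[370. 358.]
[377. 340.]
[338. 348.]
[311. 361.]
```

Emit:
send_rows([
  [[0,0,0.01],0],
  [[0,0,0.02],0],
  [[0,0,0.03],0],
  [[0,-0.002,0.03],0],
  [[0,-0.004,0.03],0],
  [[0,-0.006,0.03],0],
  [[0,-0.006,0.03],0],
  [[0,-0.006,0.03],0],
])

```text
clock: 2.87
eef_pos: [599.4, -110.7, 35.9]
eef_rot: [3.141, -0.001, 0.365]
wrist_force: [0.9, -0.1, -0.0]
finger_gap: 0.5
```

Emit:
send_rows([
  [[0,-0.003,0],0],
  [[0,-0.006,0],0],
  [[0,-0.009,0],0],
  [[0,-0.012,0],0],
  [[0,-0.015,0],0],
  [[0,-0.018,0],0],
  [[0,-0.02,0],0],
  [[0,-0.02,0],0],
])

```text
clock: 3.53
eef_pos: [591.9, -91.9, 35.5]
eef_rot: [3.141, -0.0, 0.365]
wrist_force: [0.1, -0.9, 1.0]
finger_gap: 0.3
```

```bash
python3 - <<'E'
from h import *
for n in("side",):
    im=manip.camera(n)[:,:,::-1]
    a=im[130:270,190:330]
    cv2.imwrite(f"pics/{n}2.png",cv2.resize(a,None,fx=4,fy=4,interpolation=cv2.INTER_CUBIC))
E
```

```text
(no output)
```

View pics/side2.png

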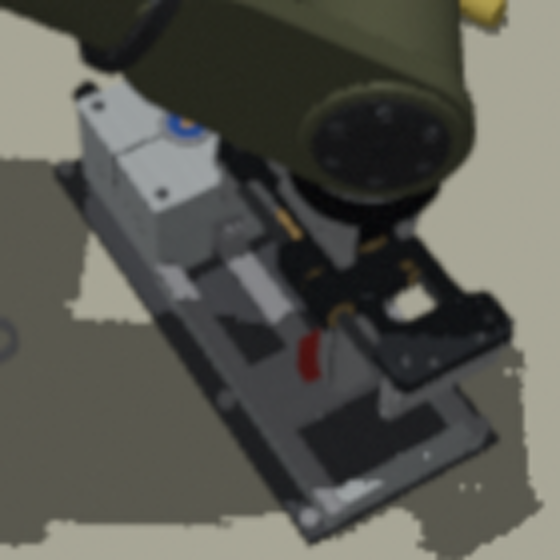

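Emit:
send_rows([
  [[0,-0.001,0],0],
  [[0,-0.002,0],0],
  [[0,-0.003,0],0],
  [[0,-0.004,0],0],
  [[0,-0.005,0],0],
  [[0,-0.006,0],0],
  [[0,-0.007,0],0],
  [[0,-0.008,0],0],
])

```text
clock: 4.25
eef_pos: [589.3, -85.0, 35.5]
eef_rot: [3.141, -0.0, 0.365]
wrist_force: [1.3, -4.7, -0.6]
finger_gap: 0.5
```

Emit:
send_rows([
  [[0,-0.001,0],0],
  [[0,-0.002,0],0],
  [[0,-0.003,0],0],
  [[0,-0.004,0],0],
  [[0,-0.005,0],0],
  [[0,-0.006,0],0],
  [[0,-0.007,0],0],
  [[0,-0.008,0],0],
])

```text
clock: 4.92
eef_pos: [586.4, -77.5, 35.5]
eef_rot: [3.141, -0.0, 0.365]
wrist_force: [1.0, -5.0, -0.7]
finger_gap: 0.8
```

Emit:
send_rows([
  [[0,-0.0005,0],0],
  [[0,-0.001,0],0],
  [[0,-0.0013,0],0],
  [[0,-0.0016,0],0],
  [[0,-0.0018,0],0],
  [[0,-0.002,0],0],
  [[0,-0.0022,0],0],
  [[0,-0.0024,0],0],
])

```text
clock: 5.58
eef_pos: [585.6, -75.3, 35.5]
eef_rot: [3.141, -0.0, 0.365]
wrist_force: [0.7, -4.0, -0.9]
finger_gap: 0.5
```

```bash
cat > st.py <<'E'
from h import *
s=manip.read_state(); d=np.array([-.357,.934]); print(s['clock'],'F',(s['wrist_force'][:2]@d).round(2),'along',((s['eef_pos'][:2]-[530,75])@d).round(2))
E
python3 st.py
```

```text
5.5833 F -4.01 along -160.23
```

Emit:
send_rows([
  [[0,-0.0004,0],0],
  [[0,-0.0008,0],0],
  [[0,-0.0011,0],0],
  [[0,-0.0014,0],0],
  [[0,-0.0017,0],0],
  [[0,-0.002,0],0],
  [[0,-0.0022,0],0],
  [[0,-0.0024,0],0],
])

```text
clock: 6.25
eef_pos: [584.7, -73.0, 35.5]
eef_rot: [3.141, -0.0, 0.365]
wrist_force: [0.9, -4.6, 0.0]
finger_gap: 0.2
```

```bash
python3 st.py
```

```text
6.25 F -4.56 along -157.81
```

Emit:
send_rows([
  [[0,-0.0003,0],0],
  [[0,-0.0006,0],0],
  [[0,-0.0009,0],0],
  [[0,-0.0012,0],0],
  [[0,-0.0015,0],0],
  [[0,-0.0018,0],0],
  [[0,-0.0021,0],0],
  [[0,-0.0024,0],0],
])

```text
clock: 6.92
eef_pos: [583.9, -70.8, 35.5]
eef_rot: [3.141, -0.0, 0.365]
wrist_force: [1.2, -4.8, 1.0]
finger_gap: 0.3
```

Emit:
send_rows([
  [[0,-0.0003,0],0],
  [[0,-0.0006,0],0],
  [[0,-0.0009,0],0],
  [[0,-0.0012,0],0],
  [[0,-0.0015,0],0],
  [[0,-0.0018,0],0],
  [[0,-0.0021,0],0],
  [[0,-0.0024,0],0],
])

```text
clock: 7.58
eef_pos: [583.0, -68.6, 35.5]
eef_rot: [3.141, -0.0, 0.365]
wrist_force: [1.3, -5.4, -1.5]
finger_gap: 0.6
```

Emit:
send_rows([
  [[0,-0.0002,0],0],
  [[0,-0.0004,0],0],
  [[0,-0.0006,0],0],
  [[0,-0.0008,0],0],
  [[0,-0.001,0],0],
  [[0,-0.0012,0],0],
  [[0,-0.0014,0],0],
  [[0,-0.0016,0],0],
])

```text
clock: 8.25
eef_pos: [582.5, -67.1, 35.5]
eef_rot: [3.141, -0.0, 0.365]
wrist_force: [1.6, -5.4, -0.5]
finger_gap: 0.1
```

Emit:
send_rows([
  [[0,-0.0003,0],0],
  [[0,-0.0006,0],0],
  [[0,-0.0009,0],0],
  [[0,-0.0012,0],0],
  [[0,-0.0015,0],0],
  [[0,-0.0018,0],0],
  [[0,-0.002,0],0],
  [[0,-0.0022,0],0],
])

```text
clock: 8.92
eef_pos: [581.6, -65.0, 35.5]
eef_rot: [3.141, -0.0, 0.365]
wrist_force: [1.7, -5.0, -0.5]
finger_gap: 0.6
```

Emit:
send_rows([
  [[0,-0.0003,0],0],
  [[0,-0.0006,0],0],
  [[0,-0.0009,0],0],
  [[0,-0.0012,0],0],
  [[0,-0.0015,0],0],
  [[0,-0.0018,0],0],
  [[0,-0.002,0],0],
  [[0,-0.0022,0],0],
])

```text
clock: 9.58
eef_pos: [580.9, -63.0, 35.5]
eef_rot: [3.141, -0.0, 0.365]
wrist_force: [1.5, -5.4, -0.3]
finger_gap: 0.1
```

Emit:
send_rows([
  [[0,-0.0003,0],0],
  [[0,-0.0006,0],0],
  [[0,-0.0009,0],0],
  [[0,-0.0012,0],0],
  [[0,-0.0015,0],0],
  [[0,-0.0018,0],0],
  [[0,-0.002,0],0],
  [[0,-0.0022,0],0],
])

```text
clock: 10.25
eef_pos: [580.1, -60.9, 35.5]
eef_rot: [3.141, -0.0, 0.365]
wrist_force: [1.8, -4.5, -0.1]
finger_gap: 0.2
```

Emit:
send_rows([
  [[0,-0.0003,0],0],
  [[0,-0.0006,0],0],
  [[0,-0.0009,0],0],
  [[0,-0.0012,0],0],
  [[0,-0.0015,0],0],
  [[0,-0.0018,0],0],
  [[0,-0.002,0],0],
  [[0,-0.0022,0],0],
])

```text
clock: 10.92
eef_pos: [579.3, -58.8, 35.5]
eef_rot: [3.141, -0.0, 0.365]
wrist_force: [1.5, -4.3, 0.1]
finger_gap: 0.7
```

Emit:
send_rows([
  [[0,-0.0003,0],0],
  [[0,-0.0006,0],0],
  [[0,-0.0009,0],0],
  [[0,-0.0012,0],0],
  [[0,-0.0015,0],0],
  [[0,-0.0018,0],0],
  [[0,-0.002,0],0],
  [[0,-0.0022,0],0],
])

```text
clock: 11.58
eef_pos: [578.5, -56.8, 35.5]
eef_rot: [3.141, -0.0, 0.365]
wrist_force: [1.5, -4.3, -0.5]
finger_gap: 0.5
```

Emit:
send_rows([
  [[0,-0.0003,0],0],
  [[0,-0.0006,0],0],
  [[0,-0.0009,0],0],
  [[0,-0.0012,0],0],
  [[0,-0.0015,0],0],
  [[0,-0.0018,0],0],
  [[0,-0.002,0],0],
  [[0,-0.0022,0],0],
])

```text
clock: 12.25
eef_pos: [577.7, -54.7, 35.5]
eef_rot: [3.141, -0.0, 0.365]
wrist_force: [1.5, -5.5, 0.2]
finger_gap: 0.2
```

Emit:
send_rows([
  [[0,-0.0003,0],0],
  [[0,-0.0006,0],0],
  [[0,-0.0009,0],0],
  [[0,-0.0012,0],0],
  [[0,-0.0015,0],0],
  [[0,-0.0018,0],0],
  [[0,-0.002,0],0],
  [[0,-0.0022,0],0],
])

```text
clock: 12.92
eef_pos: [577.1, -53.2, 35.6]
eef_rot: [3.14, -0.0, 0.365]
wrist_force: [3.7, -10.1, -2.3]
finger_gap: 0.5
```

Emit:
send_rows([
  [[0,-0.0002,0],0],
  [[0,-0.0004,0],0],
  [[0,-0.0006,0],0],
  [[0,-0.0007,0],0],
  [[0,-0.0007,0],0],
  [[0,-0.0007,0],0],
  [[0,-0.0007,0],0],
  [[0,-0.0007,0],0],
])

```text
clock: 13.58
eef_pos: [577.0, -52.9, 35.6]
eef_rot: [3.14, -0.001, 0.364]
wrist_force: [4.1, -11.1, -3.1]
finger_gap: 0.5
```

Emit:
send_rows([
  [[0,0.001,0],0],
  [[0,0.003,0],0],
  [[0,0.007,0],0],
  [[0,0.013,0],0],
  [[0,0.013,-0.02],0],
  [[0,0.013,-0.05],0],
  [[0,0.013,-0.085],0],
  [[0,0.013,-0.12],0],
])

```text
clock: 14.25
eef_pos: [580.8, -64.0, 156.6]
eef_rot: [-3.141, 0.001, 0.365]
wrist_force: [0.6, 0.7, -0.0]
finger_gap: 0.6
```

```bash
python3 - <<'E'
from h import *
P={}
for n in("side","top"):
    im=np.ascontiguousarray(manip.camera(n)[:,:,::-1]); h=cv2.cvtColor(im,cv2.COLOR_BGR2HSV); H,S,V=[h[...,i].astype(int) for i in range(3)]
    blue=(H>105)&(H<130)&(S>120)&(V>60)
    for a,c,b in blobs(blue,10): print(n,a,c,onz(n,c,98)[0].round(1))
    c=(235,155) if n=="side" else (234,187)
    cv2.imwrite(f"pics/{n}3.png",cv2.resize(im[c[1]-60:c[1]+60,c[0]-60:c[0]+100],None,fx=4,fy=4,interpolation=cv2.INTER_CUBIC))
E
```

```text
side 21 [198.86 103.9 ] [460.1 273.2  98. ]
side 23 [229.43 109.87] [537.1 236.   98. ]
side 35 [236.09 155.54] [529.7  73.4  98. ]
side 79 [270.75 306.77] [ 535.1 -303.9   98. ]
side 94 [285.56 337.47] [ 549.3 -363.5   98. ]
top 59 [411.47 178.78] [ 546.1 -319.1   98. ]
top 61 [137.92 183.  ] [534.1 287.3  98. ]
top 65 [233.6  185.66] [529.   74.8  98. ]
top 58 [384.66 184.81] [ 532.3 -258.7   98. ]
top 66 [119.36 218.27] [455.7 324.2  98. ]
```

View pics/side3.png

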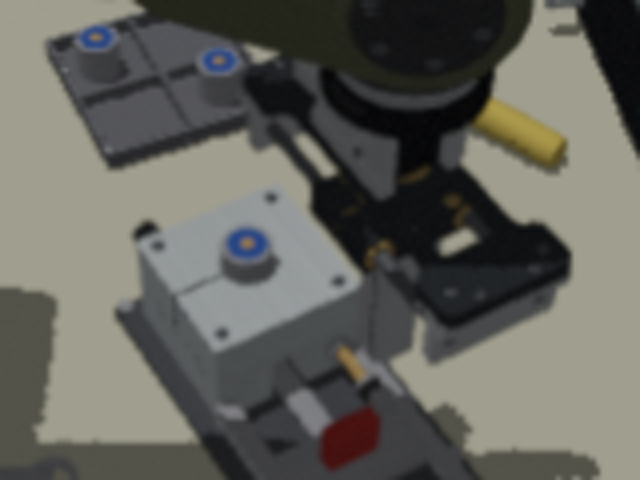

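View pics/top3.png

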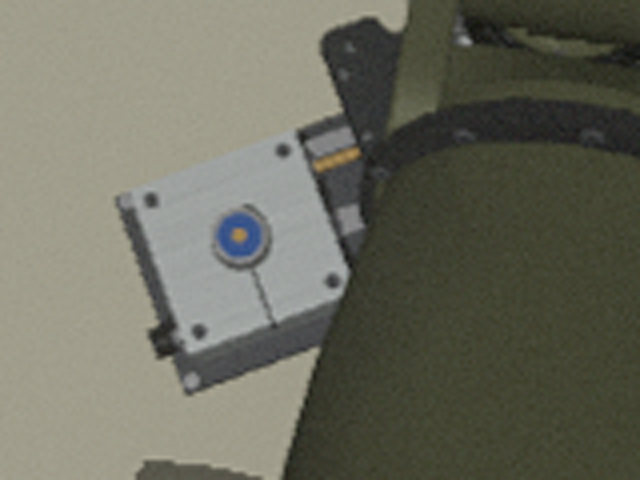

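Emit:
send_rows([
  [[0.0004,-0.03,0],0],
  [[0.0008,-0.06,0],0],
  [[0.0012,-0.09,0],0],
  [[0.0015,-0.118,0],0],
  [[0.0017,-0.138,0],0],
  [[0.0017,-0.148,0],0],
  [[0.0017,-0.148,0],0],
  [[0.0017,-0.148,0],0],
], hand=-0.3)

```text
clock: 15.02
eef_pos: [530.2, 74.6, 155.2]
eef_rot: [3.142, 0.0, 0.365]
wrist_force: [-0.3, -0.2, 0.3]
finger_gap: 50.5
```

Emit:
send_rows([
  [[0,0,0.015],0],
  [[0,0,0.03],0],
  [[0,0,0.045],0],
  [[0,0,0.055],0],
  [[0,0,0.063],0],
  [[0,0,0.069],0],
  [[0,0,0.074],0],
  [[0,0,0.074],0],
])

```text
clock: 15.68
eef_pos: [529.8, 74.8, 80.8]
eef_rot: [-3.141, 0.001, 0.365]
wrist_force: [0.3, 0.9, 0.0]
finger_gap: 61.3
```

Emit:
send_rows([
  [[0,0,0],0],
  [[0,0,0],0],
  [[0,0,0],0],
  [[0,0,0],0],
  [[0,0,0],0],
  [[0,0,0],0],
  [[0,0,0],0],
  [[0,0,0],0],
], hand=1, force=25)

```text
clock: 16.35
eef_pos: [530.1, 75.2, 81.7]
eef_rot: [-3.142, -0.0, 0.365]
wrist_force: [-0.0, 2.6, 1.5]
finger_gap: 31.5
```

Emit:
send_rows([
  [[0,0,-0.002],0],
  [[0,0,-0.006],0],
  [[0,0,-0.012],0],
  [[0,0,-0.02],0],
  [[0,0,-0.03],0],
  [[0,0,-0.042],0],
  [[0,0,-0.056],0],
  [[0,0,-0.07],0],
])

```text
clock: 17.02
eef_pos: [530.0, 75.0, 153.0]
eef_rot: [3.141, -0.001, 0.365]
wrist_force: [-1.3, 0.4, -1.8]
finger_gap: 31.4
```

```bash
python3 - <<'E'
from h import *
s=manip.read_state();print(s['wrist_force'],s['eef_pos'],s['joints'],s['finger_gap'])
for n in("side","top"):
    im=np.ascontiguousarray(manip.camera(n)[:,:,::-1])
    c=(250,170)
    cv2.imwrite(f"pics/{n}4.png",cv2.resize(im[c[1]-75:c[1]+75,c[0]-90:c[0]+90],None,fx=4,fy=4,interpolation=cv2.INTER_CUBIC))
E
```

```text
[-1.26620468  0.36878302 -1.83765452] [530.02173112  74.96679298 153.02687586] [ 7.21427855e-02  3.16049359e-01  1.62666816e+00 -1.28106335e-04
  1.19829188e+00  1.27824418e+00] 31.39006348636442
```

View pics/side4.png

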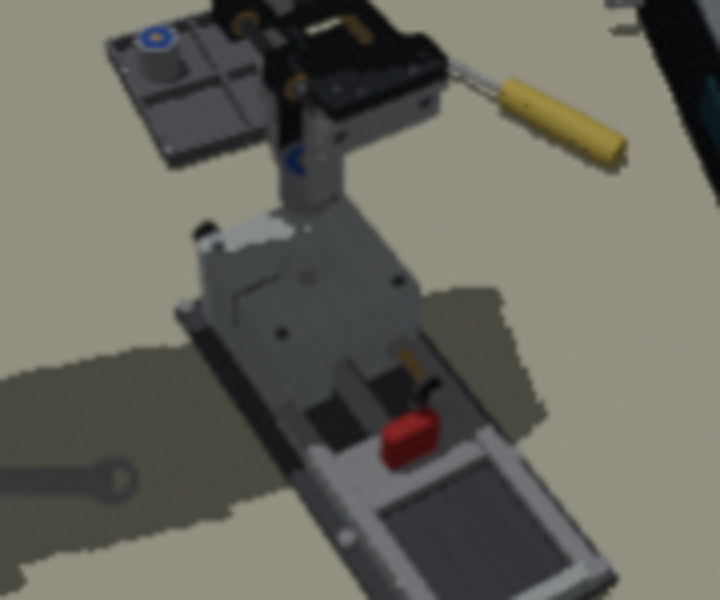

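Emit:
send_rows([
  [[-0.004,0.007,0],0.01],
  [[-0.012,0.022,0],0.03],
  [[-0.024,0.043,0],0.05],
  [[-0.037,0.067,0],0.07],
  [[-0.051,0.092,0],0.09],
  [[-0.065,0.118,0],0.11],
  [[-0.079,0.143,0],0.13],
  [[-0.093,0.168,0],0.149],
])

```text
clock: 17.78
eef_pos: [502.0, -116.8, 150.6]
eef_rot: [-3.141, 0.001, 0.214]
wrist_force: [0.5, 0.1, -0.6]
finger_gap: 31.3
```

Emit:
send_rows([
  [[-0.01,0.027,0],0],
  [[-0.02,0.055,0],0],
  [[-0.03,0.082,0],0],
  [[-0.04,0.109,0],0],
  [[-0.05,0.135,0],0],
  [[-0.057,0.155,0],0],
  [[-0.061,0.166,0],0],
  [[-0.0626,0.17,0],0],
])

```text
clock: 18.45
eef_pos: [477.4, -296.0, 150.6]
eef_rot: [-3.141, 0.001, 0.214]
wrist_force: [-0.5, 0.3, -1.8]
finger_gap: 31.2
```

Emit:
send_rows([
  [[0,0,0.01],0],
  [[0,0,0.025],0],
  [[0,0,0.042],0],
  [[0,0,0.06],0],
  [[0,0,0.078],0],
  [[0,0,0.093],0],
  [[0,0,0.1],0],
  [[0,0,0.104],0],
])

```text
clock: 19.12
eef_pos: [478.0, -293.2, 46.0]
eef_rot: [-3.14, 0.001, 0.217]
wrist_force: [-0.4, 0.0, -0.9]
finger_gap: 31.0
```

```bash
python3 - <<'E'
from h import *
s=manip.read_state();print(s['wrist_force'],s['eef_pos'],s['eef_rot'],s['finger_gap'])
for n in("side","top"):
    im=np.ascontiguousarray(manip.camera(n)[:,:,::-1])
    c=(262,320) if n=="side" else (398,197)
    a=im[max(0,c[1]-65):c[1]+65,c[0]-75:c[0]+75]
    cv2.imwrite(f"pics/{n}5.png",cv2.resize(a,None,fx=4,fy=4,interpolation=cv2.INTER_CUBIC))
E
```

```text
[-0.39036209  0.00381937 -0.85356723] [ 477.99523094 -293.1750003    46.01335581] [-3.13997618e+00  1.33352217e-03  2.16810971e-01] 30.989685419578432
```

View pics/side5.png

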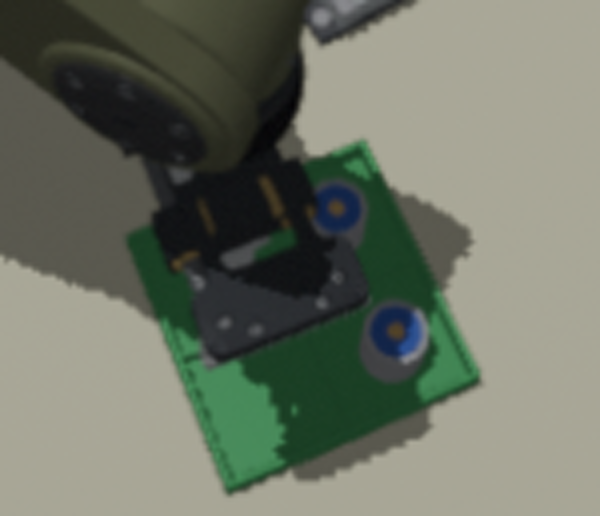

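View pics/top5.png

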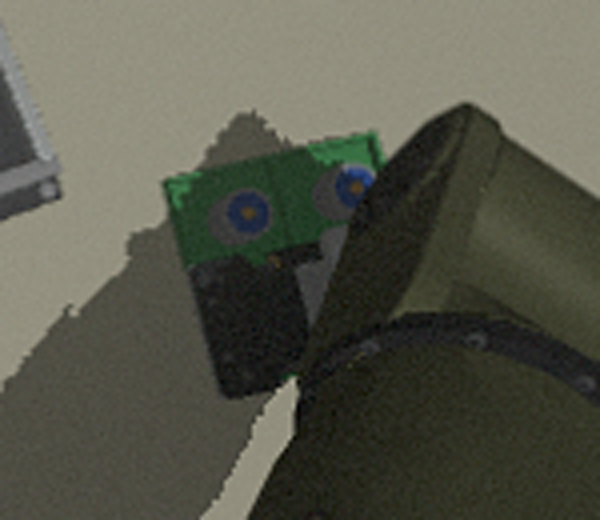

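Emit:
send_rows([
  [[0,0,0.005],0],
  [[0,0,0.01],0],
  [[0,0,0.014],0],
  [[0,0,0.017],0],
  [[0,0,0.02],0],
  [[0,0,0.022],0],
  [[0,0,0.0225],0],
  [[0,0,0.023],0],
])

```text
clock: 19.88
eef_pos: [478.3, -294.6, 24.4]
eef_rot: [-3.142, 0.0, 0.216]
wrist_force: [0.6, -0.3, -1.4]
finger_gap: 31.3
```

Emit:
send_rows([
  [[0,0,0.0005],0],
  [[0,0,0.001],0],
  [[0,0,0.0015],0],
  [[0,0,0.002],0],
  [[0,0,0.0024],0],
  [[0,0,0.0028],0],
  [[0,0,0.0031],0],
  [[0,0,0.0034],0],
])

```text
clock: 20.55
eef_pos: [478.3, -294.5, 21.0]
eef_rot: [-3.142, 0.0, 0.216]
wrist_force: [0.8, 1.0, -0.7]
finger_gap: 31.6
```

Emit:
send_rows([
  [[0,0,0.0002],0],
  [[0,0,0.0004],0],
  [[0,0,0.0006],0],
  [[0,0,0.0008],0],
  [[0,0,0.001],0],
  [[0,0,0.0012],0],
  [[0,0,0.0014],0],
  [[0,0,0.0016],0],
])

```text
clock: 21.22
eef_pos: [478.5, -294.5, 20.2]
eef_rot: [3.141, -0.0, 0.216]
wrist_force: [-4.7, 3.2, 12.4]
finger_gap: 31.5
```

Emit:
send_rows([
  [[0,0,-0.0005],0],
  [[0,0,-0.0008],0],
  [[0,0,-0.0008],0],
  [[0,0,-0.0008],0],
  [[0,0,-0.0008],0],
  [[0,0,-0.0008],0],
  [[0,0,-0.0008],0],
  [[0,0,-0.0008],0],
])

```text
clock: 21.88
eef_pos: [478.3, -294.6, 20.3]
eef_rot: [3.141, -0.0, 0.216]
wrist_force: [-0.6, 1.6, 4.0]
finger_gap: 31.4
```

Emit:
send_rows([
  [[0,0,0],0],
  [[0,0,0],0],
  [[0,0,0],0],
  [[0,0,0],0],
  [[0,0,0],0],
  [[0,0,0],0],
  [[0,0,0],0],
  [[0,0,0],0],
], hand=0)

```text
clock: 22.55
eef_pos: [478.3, -294.5, 20.2]
eef_rot: [3.142, -0.0, 0.216]
wrist_force: [-0.3, -0.4, -1.0]
finger_gap: 46.9
```

Released. Raise straight up and clear the view.

Emit:
send_rows([
  [[0,0,-0.005],0],
  [[0,0,-0.015],0],
  [[0,0,-0.03],0],
  [[0,0,-0.06],0],
  [[0,0,-0.1],0],
  [[0,0,-0.13],0],
  [[0,0,-0.15],0],
  [[0,0,-0.16],0],
])

```text
clock: 23.22
eef_pos: [479.0, -295.0, 184.4]
eef_rot: [3.138, -0.003, 0.216]
wrist_force: [0.4, 0.6, 0.7]
finger_gap: 47.2
```

Emit:
send_rows([
  [[-0.02,0.02,0],0],
  [[-0.04,0.05,0],0],
  [[-0.06,0.08,0],0],
  [[-0.08,0.11,0],0],
  [[-0.1,0.14,0],0],
  [[-0.12,0.17,0],0],
  [[-0.14,0.19,0],0],
  [[-0.15,0.2,0],0],
])

```text
clock: 23.88
eef_pos: [372.4, -524.2, 179.4]
eef_rot: [-3.141, 0.001, 0.213]
wrist_force: [-0.8, -0.6, 0.4]
finger_gap: 46.8
```

```bash
python3 - <<'E'
from h import *
for n in("side","top"):
    im=np.ascontiguousarray(manip.camera(n)[:,:,::-1]); h=cv2.cvtColor(im,cv2.COLOR_BGR2HSV); H,S,V=[h[...,i].astype(int) for i in range(3)]
    blue=(H>105)&(H<130)&(S>120)&(V>40)
    for a,c,b in blobs(blue,10): print(n,a,c,onz(n,c,34)[0].round(1))
    cv2.imwrite(f"pics/{n}6.png",im)
    c=(262,319) if n=="side" else (398,197)
    cv2.imwrite(f"pics/{n}6z.png",cv2.resize(im[c[1]-65:c[1]+65,c[0]-75:c[0]+75],None,fx=4,fy=4,interpolation=cv2.INTER_CUBIC))
    if n=="side": cv2.imwrite("pics/stop6.png",cv2.resize(im[130:270,190:330],None,fx=4,fy=4,interpolation=cv2.INTER_CUBIC))
E
```

```text
side 22 [198.73 104.  ] [461.4 348.   34. ]
side 24 [229.58 109.83] [546.1 308.   34. ]
side 79 [270.75 306.77] [ 543.4 -280.1   34. ]
side 87 [240.31 319.31] [ 479.6 -295.1   34. ]
side 95 [285.58 337.44] [ 558.9 -345.    34. ]
top 61 [411.48 178.62] [ 558.  -345.5   34. ]
top 61 [137.85 183.02] [544.6 308.5  34. ]
top 58 [384.78 184.83] [ 542.7 -280.6   34. ]
top 67 [392.19 211.64] [ 478.7 -295.3   34. ]
top 67 [119.39 218.25] [460.2 348.1  34. ]
```

View pics/side6z.png

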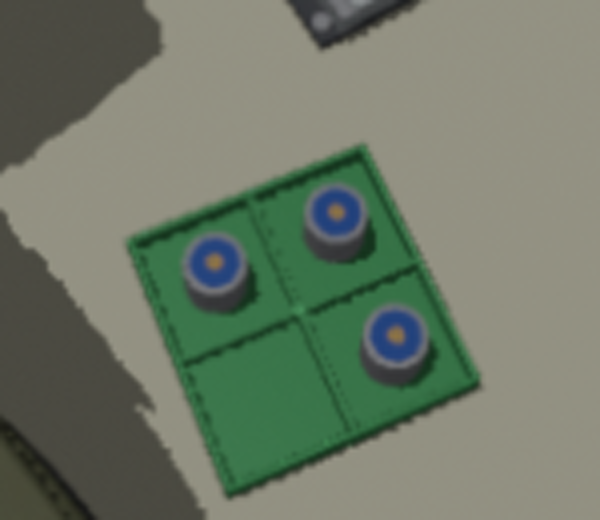

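View pics/stop6.png

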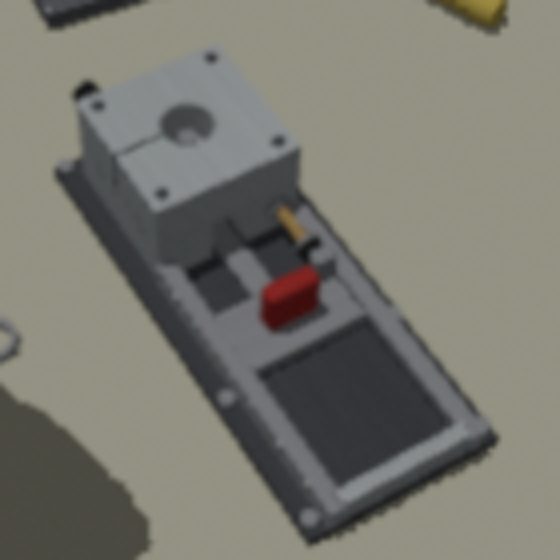

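The specimen stands upright in the free −x, +y cell, with its blue top at side pixel (240, 319). Both views put it within 1 mm of (479, −295). The slide's dog touches the black buffer, and the nest is empty. Handing in.

```bash
python3 -c "
from cell import manip
print(manip.sign_off())"
```

```text
the job is handed in; nothing more can be done
None
```

I took the tested capsule out of the fixture, stood it in a free cell of the green tray, and handed the job in at about 24 s of the 54 s allowed. `sign_off` gives no verdict.

- **Slide:** I pushed it with closed fingers in steps of about 2 mm until the push force rose from about 5 N to 11.8 N. Allowing for drag, that puts about 7 N on the rubber stop, above the 4 N needed and well below 30 N. I could not measure the force left on the stop after backing off. The last picture shows the slide's dog still touching the buffer.
- **Capsule:** It stood about 18.5 mm proud, and I gripped it with 25 N (finger opening 31.5 mm). I set it down by feel in the green tray's −x, +y cell, with a brief 12 N on contact that I eased off before opening the fingers.
- **Last checks:** Both cameras put the capsule's top within 1 mm of (479, −295) at a height of 34 mm, which means it is upright on the tray floor. The other four capsules moved less than 1 mm from where they started. No check failed or disagreed.

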